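# Pin the pastry press tray open

## Robot

A 6-joint arm with a two-finger parallel gripper is mounted at the origin on the work surface. World frame = base frame: x ahead of the robot, y to its left, z up, the work surface at z = 0. Lengths are in m, angles in rad, forces in N, time in s.
With the tool pointing down it reaches from about 0.4 to 0.925 m from the base axis. Payload 12.5 kg.
Tool frame: the origin (TCP) lies where the fingers leave the gripper's body, on its centre line; the fingertips stand 78 mm ahead of it and the grasp point (between the pads) lies 59 mm ahead of it; z points along the fingers, y is the line along which they close (so a half turn about z gives the same grasp; the last joint's range is limited). The gripper opens to 95 mm and grips with 3 to 60 N. Pads are 20 mm wide; open, the fingers measure 119 mm over their backs; the gripper's body (75 mm by 180 mm) begins 59 mm behind the grasp point.
Start: joints at [1.061, 0.491, 1.559, -0, 1.092, -0.106], TCP at [0.246, 0.575, 0.292] pointing down, gripper open.
Joint ranges: [-3.1, 3.1], [-0.84, 2.19], [0.05, 2.79], [-1.13, 4.28], [0.06, 2.93], [-2.69, 2.69]. Speed limits (rad/s): [2.22, 2.22, 2.79, 3.14, 3.14, 3.14].

## Interface

Orientations are given as a rotation vector (axis times angle).
In Python, from rig import manip, get_image, get_calibration, job gives the robot as it stands. The module is installed in compiled form; this text tells all that it offers.
- The arm moves only by the tool drive_tool, never from a script. Its argument "increments" is a list of rows, each a list of 7 numbers: the shift along the tool's x, y, z as a fraction of full scale, then the turn, a rotation vector about the tool's x, y, z as a fraction of full scale, then the opening, from -1 (shut) to 1 (fully open). A call has exactly 8 rows; each row is the pose to reach, as a shift and turn from the pose commanded when the call began, along the tool's axes at that moment; what a row does not reach only later rows make up. Full scale, the value 1, is 80 mm for a shift and pi/4 rad for a turn. A row lasts 1/8 s, in which the tool goes at most 62.5 mm and 10.7 degrees, less where a joint would pass 70% of its speed; a pose out of reach is approached as far as the arm can. A call with a number of a shift or a turn outside -1 to 1 is refused whole. A call with a gripper value outside its range is refused whole. The fingers move at their own pace and stop on an object; "grip_force" is the grip in N (left out, the last holds). Time passes only in rows, so rows that repeat a pose let the fingers close, or fill a call up. It gives the time, the measured TCP pose, the force, the opening and the grip force at its end, in the units of the state.
- manip.get_state(): the state, without advancing time (a new reading comes with each control period).
- get_image(name): name is "side" or "top"; returns the picture (420x560x3 uint8, red, green, blue); there is no depth.
- get_calibration(name): a dict with "mtx" (3x3 intrinsics, pixels), "k1" (the pictures are not rectified: a ray, as slopes to the right and down, at radius r is drawn at 1 + k1 r^2 times it, then the intrinsics apply), "R" (3x3) and "t" (3): a world point X has camera coordinates R X + t. Camera axes: x right, y down, z forward; pixel columns grow to the right and rows downward; lengths in m; the calibration is good to about 2 mm. A picture is of the moment at which its call begins. get_calibration takes no time and is no camera call.
- job.finish_job(): hands the job in; it is judged then, once.
The state is a dict: "clock": time; "qpos": joint angles; "dq": joint speeds; "joint_torque": joint torques, N m; "tcp_pos": TCP position; "ee_rot": TCP orientation; "force": force on the tool from outside, world axes, zero at the start; "torque": the same for the moment, N m; "grip_width": opening from 0.0 (shut) to 1.0 (fully open); "finger_force": force on a finger pad.
Only numpy, scipy, OpenCV 4.12 (cv2) and the standard library are available. Lean on these libraries where they do the work, as an engineer would, in place of code of your own. Each camera call takes 0.05 s, during which the arm holds its last target. There are 200 camera calls.

## Task

Get the wooden pastry press ready for filling: pull its mould tray out by the upright tab until it meets its stop, then take the retaining pin from its block and push it down the hole in the slanted rail, which is not always in the rail's middle, and on through the tray's tongue behind it, until the pin's collar sits fully home on the rail and the tray is locked open. Let go of the pin and leave the sweets stand, bonbonniere, saucer, forks and cup where they are.

Things in the scene. Friction and masses are not known exactly. Their poses are not given: they have to be found in the camera images.
- tray (a joint): travel of the press's mould tray, m: 0 fully in, 0.070 at its outer stop (its starting value varies). It slides towards the press's -x, drags with about 4 N and stays where it is left; a pin pressed hard on the tongue instead of into its hole shoves the tray back in.
- press: fixed beechwood press, 200 mm long (x), 156 mm wide (y); origin under its base, x pointing away from the tab. Side cheeks 16 mm thick, outer faces at y = +-78 mm, are 72 mm high for x = -90 to -20 mm, 100 mm high on to x = 110 mm. The shut upper half covers x = -15 to 110 mm, z = 101 to 123 mm. The rail bridges the cheeks before it.
- tray_tab (a point): top edge centre of the upright wooden tab on the tray's front, 75 mm above the sideboard top; the tab is 14 mm thick along the press's x, 60 mm wide along y, and its upper 37 mm stand clear above the tray's front board. Moves with the tray; 150 mm before the press's origin when the tray is in. Its axes are the press's.
- rail (a point): plate across the press, slanted 35 degrees to face up and towards the tab; 50 mm (x, sloping up away from the tab) by 124 mm (y) by 18 mm thick. It has one round 13.6 mm hole along z, which points up out of it. This point: middle of the underside; face at z = +18 mm. The hole lies on x = 0, but anywhere from y = -14 to +14 mm: the pose does not show it; see it or feel for it with the pin's tip.
- tongue (a point): plate at the rear of the tray, same slant and axes as the rail: 45 by 94 by 18 mm, with a through slot 13.6 mm wide (x) and 43.6 mm long (y) at its centre, so any place of the rail's hole meets the slot; this point: centre of its underside. With the tray at its stop it lies 3 mm under the rail, hole and slot in line, its point 21 mm below the rail's along z.
- pin: loose retaining pin, 120 mm, 60 g. Origin at its tip, z along it to the handle. Tip tapers from 5 to 12 mm across over 10 mm; 12 mm aluminium shaft to z = 60 mm; collar 22 mm across, z = 60 to 66 mm; round wooden handle 18 mm across, z = 66 to 120 mm. Fully home, its tip is at z = -42 mm of the rail. Starts upright in its block, tip 8 mm above the sideboard top.
- rest: fixed wooden block 60 x 60 x 40 mm in which the pin starts, tip down in an upright 14.5 mm hole 32 mm deep, with a little play; origin under its centre. It may stand left or right of the press.
- stand: three-tier aluminium sweets stand, 300 mm tall, 232 mm across; origin under its centre. Bystander.
- bonbonniere: green glass bonbonniere with a ball knob, 156 mm tall, 128 mm across; origin under its centre. Bystander.
- saucer: round white ceramic saucer, 140 mm across, 18 mm high; origin under its centre. Bystander.
- fork1: silver-tone plastic serving fork, 180 mm long, 34 mm wide, 5 mm thick, lying flat along its x; origin at its middle. Bystander.
- fork2: the second serving fork, same as fork1. Bystander.
- cup: white ceramic cup without a handle, 68 mm across, 60 mm high; origin under its centre. Bystander.
Things that resemble listed ones, but are neither listed nor needed, are in the scene too. There is more than one size of the pin; the job needs the smallest.

How it is judged:
By the outcome, as a careful person would: the job done as asked, in the order asked, and still so for the second after the job is handed in, with the robot touching nothing.
It also fails if it takes over 72 s, if anything falls off the work surface, if the arm or the gripper's body presses on something with over 40 N, if the wrist force passes 120 N, or if a joint passes its speed limit or range.

## Working session

There is one attempt and no reset: what is moved stays moved. The work goes in short steps, Python scripts to look and compute and a tool call to move; the robot and the scene stay as the last step left them, time stands still between calls to the robot, and variables do not carry over. Pictures are saved under pics/ and viewed, at most 10 in all, crops included, and the job is handed in when it is done.

Besides the shell and the picture viewer there is one more tool, called in YAML: its name, and indented under it one key for each argument. drive_tool: Moves the arm, as the interface text tells. Shift numbers are shares of 80 mm and turn numbers shares of pi/4 rad, none past 1 either way. Its arguments: {"type":"object","properties":{"increments":{"type":"array","items":{"type":"array","items":{"type":"number","minimum":-1,"maximum":1}}},"grip_force":{"type":"number"}},"required":["increments"]}

```bash
mkdir -p pics
python3 - <<'E'
from rig import manip,get_image,get_calibration
import cv2
for n in("top","side"):
    cv2.imwrite(f"pics/{n}0.png",get_image(n)[:,:,::-1]); c=get_calibration(n); print(n,c)
s=manip.get_state();print(s)
E
```

```text
top {'mtx': array([[445.10479362,   0.        , 279.87489312],
       [  0.        , 445.10479362, 206.00520153],
       [  0.        ,   0.        ,   1.        ]]), 'k1': -0.043054723697136345, 'R': array([[-0.10942711, -0.99399212, -0.0023167 ],
       [-0.96957681,  0.10725211, -0.22004044],
       [ 0.21896693, -0.02183217, -0.975488  ]]), 't': array([0.06594855, 0.56083654, 1.03167917])}
side {'mtx': array([[537.41544079,   0.        , 280.1973011 ],
       [  0.        , 537.41544079, 216.57018243],
       [  0.        ,   0.        ,   1.        ]]), 'k1': -0.07514604845406135, 'R': array([[-0.99416266, -0.10713824,  0.01272825],
       [-0.08757402,  0.73240436, -0.67521452],
       [ 0.06301907, -0.67238773, -0.73751159]]), 't': array([0.5544192 , 0.10395437, 1.42615982])}
{'clock': 0.1, 'qpos': array([ 1.06140247e+00,  4.91502447e-01,  1.55936827e+00, -2.48245520e-05,
        1.09168204e+00, -1.05610502e-01]), 'dq': array([ 2.53344176e-04, -5.20223874e-05, -1.60466422e-03,  3.58548520e-04,
       -8.14528954e-04,  3.56755663e-03]), 'joint_torque': array([ 2.30617392e-03, -6.13618755e+01, -2.58605200e+01,  6.93683303e-02,
        4.70125373e-02, -1.00900672e-04]), 'tcp_pos': array([0.24548987, 0.57463207, 0.29172515]), 'ee_rot': array([-6.29889651e-01, -3.07752293e+00,  1.44773201e-03]), 'force': array([ 0.42449544, -0.64472538, -0.32913912]), 'torque': array([ 0.00662886, -0.01102297, -0.02700702]), 'finger_force': 0.0, 'grip_width': 0.9983382248097792}
```

View pics/top0.png

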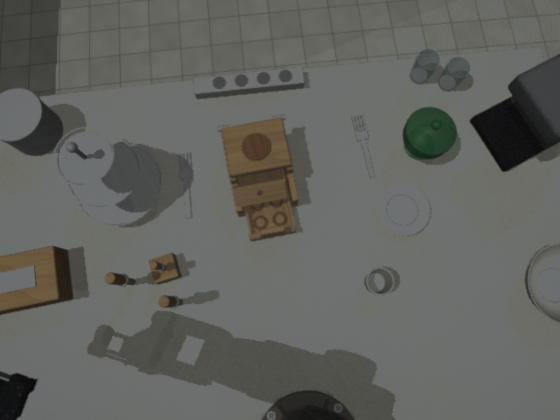

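View pics/side0.png

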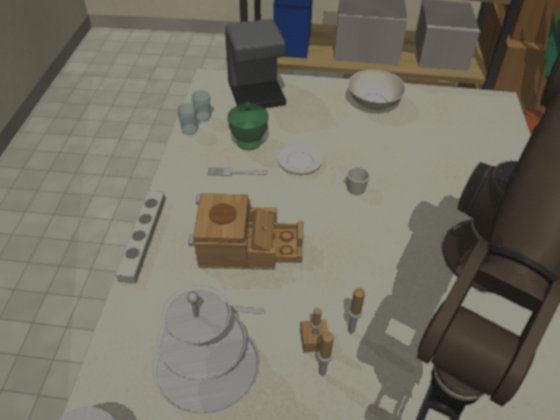

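The top view shows the press at about (262,180) with its tab at about (270,236), and the pin block at about (163,267). In the side view they are at about (250,232), with the tab near (300,240), and (315,333). Two larger pins stand free beside the block. Next I'll zoom in.

```bash
cat > h.py <<'E'
import numpy as np,cv2
from rig import get_calibration
from scipy.spatial.transform import Rotation as Ro
def ray(n,u,v):
    c=get_calibration(n);K=c["mtx"];k=c["k1"]
    d=cv2.undistortPoints(np.array([[[u,v]]],float),K,np.array([k,0,0,0.]))[0,0]
    R=c["R"];return -R.T@c["t"],R.T@np.array([d[0],d[1],1])
def onz(n,u,v,z):
    o,d=ray(n,u,v);return o+d*(z-o[2])/d[2]
def tri(a,b):
    (o1,d1),(o2,d2)=ray("top",*a),ray("side",*b)
    s=np.linalg.lstsq(np.c_[d1,-d2],o2-o1,rcond=None)[0]
    p,q=o1+s[0]*d1,o2+s[1]*d2
    return (p+q)/2,np.linalg.norm(p-q)
def pix(n,X):
    c=get_calibration(n);return cv2.projectPoints(np.array(X,float).reshape(-1,1,3),cv2.Rodrigues(c["R"])[0],c["t"],c["mtx"],np.array([c["k1"],0,0,0.]))[0][:,0]
E
python3 - <<'E'
import cv2,numpy as np
t=cv2.imread("pics/top0.png");s=cv2.imread("pics/side0.png")
def z(im,x,y,w,h,f): return cv2.resize(im[y:y+h,x:x+w],None,fx=f,fy=f,interpolation=cv2.INTER_CUBIC)
A=z(t,215,110,100,150,4);B=z(s,185,185,133,100,3)
B=z(s,190,185,130,100,4)
g=lambda i:np.clip(i.astype(float)*1.5,0,255).astype('uint8')
cv2.imwrite("pics/a.png",g(A));
C=z(t,95,240,100,75,4);D=z(s,290,280,80,100,4)
B=cv2.resize(B,(520,400)); 
o=np.zeros((600,800,3),'uint8')
cv2.imwrite("pics/b.png",g(np.vstack([np.hstack([z(s,190,185,130,100,4),np.zeros((400,0,3),'uint8')])])))
o=np.zeros((400,720,3),'uint8');o[:300,:400]=C;o[:400,400:720]=D;cv2.imwrite("pics/c.png",g(o))
E
```

```text
(no output)
```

View pics/a.png

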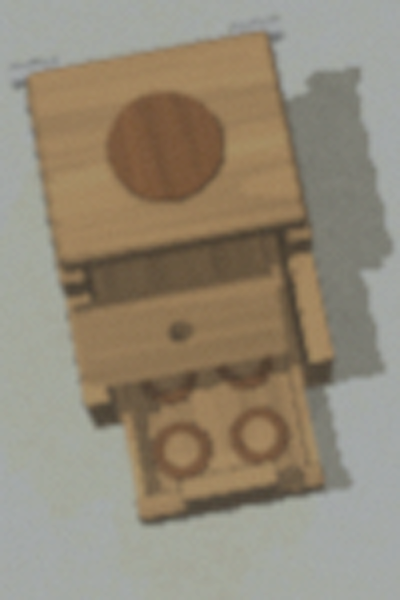

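View pics/b.png

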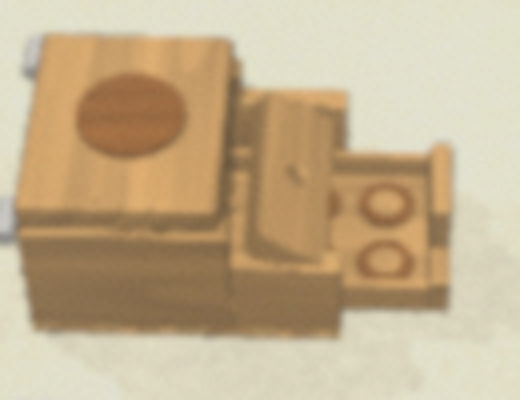

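View pics/c.png

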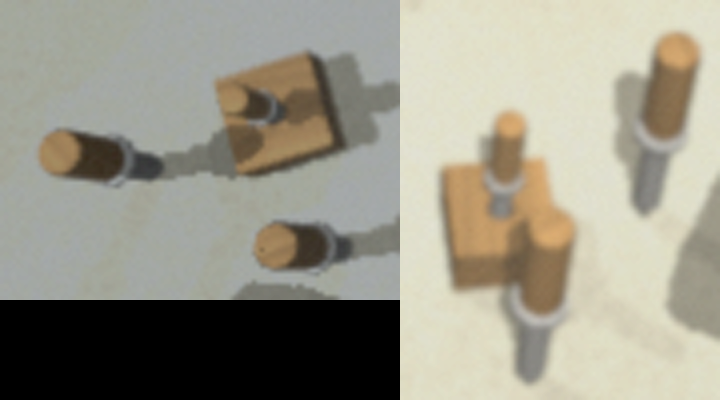

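Top crop: the rail's hole is at about (180,331), and the tab's top edge runs (187,488)–(280,470). Side crop: the hole is at about (294,175), and the tab spans x 430–450, y 147–215. The smallest pin is the one in the block, with its cap at (236,98) in the top crop and (510,120) in the side crop.

Run:
```python
from h import *
np.set_printoptions(precision=4,suppress=True)
A=lambda u,v:(215+(u+.5)/4-.5,110+(v+.5)/4-.5)
B=lambda u,v:(190+(u+.5)/4-.5,185+(v+.5)/4-.5)
C=lambda u,v:(95+(u+.5)/4-.5,240+(v+.5)/4-.5)
D=lambda u,v:(290+(u-400+.5)/4-.5,280+(v+.5)/4-.5)
tc=[onz("top",*A(*p),.123) for p in[(28,72),(265,33),(308,222),(62,265)]]
sc=[onz("side",*B(*p),.123) for p in[(22,212),(42,37),(232,40),(220,215)]]
print("top corners",*tc);print("side",*sc)
print(np.linalg.norm(tc[0]-tc[1]),np.linalg.norm(tc[1]-tc[2]),np.linalg.norm(sc[0]-sc[1]),np.linalg.norm(sc[1]-sc[2]))
yaw=lambda a,b:np.degrees(np.arctan2(*(a-b)[1::-1]))
print("yaw",yaw(tc[0],tc[3]),yaw(tc[1],tc[2]),yaw(tc[0],tc[1])-90,yaw(sc[0],sc[3]),yaw(sc[1],sc[2]),yaw(sc[0],sc[1])-90)
print("hole",tri(A(180,331),B(294,175)))
print("pin cap",tri(C(236,98),D(510,120)),onz("top",*C(236,98),.128),onz("side",*D(510,120),.128))
print("pin collar",tri(C(265,106),D(505,182)))
print("tab",onz("top",*A(187,487),.075),onz("top",*A(280,469),.075),onz("side",*B(440,147),.075),onz("side",*B(440,215),.075))
print("block top",*[onz("top",*C(*p),.04) for p in[(215,83),(310,52),(333,148),(240,173)]])
```

```text
top corners [0.76   0.1243 0.123 ] [ 0.7692 -0.0211  0.123 ] [ 0.6467 -0.0331  0.123 ] [0.6364 0.114  0.123 ]
side [0.7518 0.1308 0.123 ] [ 0.7706 -0.017   0.123 ] [ 0.6475 -0.029   0.123 ] [0.6327 0.1189 0.123 ]
0.14563876102542075 0.12308890924225978 0.1489566613646257 0.12367991061110684
yaw 4.754725480009185 5.628323479559647 3.6400997491508633 5.683553007494603 5.549971075237453 7.265376520791875
hole (array([0.5977, 0.0497, 0.0862]), np.float64(0.001312967529578845))
pin cap (array([0.4472, 0.303 , 0.1276]), np.float64(0.0014353905892476346)) [0.4479 0.3028 0.128 ] [0.4465 0.3034 0.128 ]
pin collar (array([0.4471, 0.3033, 0.0647]), np.float64(0.0038213855861339253))
tab [0.5047 0.0553 0.075 ] [ 0.5095 -0.0014  0.075 ] [0.5072 0.0049 0.075 ] [0.5024 0.0627 0.075 ]
block top [0.4692 0.3394 0.04  ] [0.482 0.28  0.04 ] [0.422  0.2694 0.04  ] [0.413  0.3268 0.04  ]
```

Everything checks out. The pin cap height measures 127.6 mm against an expected 128. The press yaw is about 5.4°, and the hole is at (0.598, 0.050, 0.086). The tab is near (0.506, 0.030), so the tray is nearly in. I'll traverse high towards the tab.

drive_tool:
  increments:
    - [-0.12,-0.12,0,0,0,0,1]
    - [-0.25,-0.25,0,0,0,0,1]
    - [-0.38,-0.38,0,0,0,0,1]
    - [-0.5,-0.5,0,0,0,0,1]
    - [-0.62,-0.62,0,0,0,0,1]
    - [-0.75,-0.75,0,0,0,0,1]
    - [-0.88,-0.88,0,0,0,0,1]
    - [-1,-1,0,0,0,0,1]
  grip_force: 40

```text
clock: 1.1
tcp_pos: [0.288, 0.4688, 0.2923]
ee_rot: [0.63, 3.078, 0.0]
force: [-0.1, 0.4, -0.2]
grip_width: 0.999
finger_force: 0.0
```

drive_tool:
  increments:
    - [-0.12,-0.12,0,0,0,0,1]
    - [-0.25,-0.25,0,0,0,0,1]
    - [-0.38,-0.38,0,0,0,0,1]
    - [-0.5,-0.5,0,0,0,0,1]
    - [-0.62,-0.62,0,0,0,0,1]
    - [-0.75,-0.75,0,0,0,0,1]
    - [-0.88,-0.88,0,0,0,0,1]
    - [-1,-1,0,0,0,0,1]

```text
clock: 2.1
tcp_pos: [0.3302, 0.3638, 0.2923]
ee_rot: [0.63, 3.078, 0.0]
force: [0.1, -0.5, 1.1]
grip_width: 0.998
finger_force: 0.0
```

drive_tool:
  increments:
    - [-0.12,-0.12,0,0,0,0,0.3]
    - [-0.25,-0.25,0,0,0,0,0.3]
    - [-0.38,-0.38,0,0,0,0,0.3]
    - [-0.5,-0.5,0,0,0,0,0.3]
    - [-0.62,-0.62,0,0,0,0,0.3]
    - [-0.75,-0.75,0,0,0,0,0.3]
    - [-0.88,-0.88,0,0,0,0,0.3]
    - [-1,-1,0,0,0,0,0.3]

```text
clock: 3.1
tcp_pos: [0.3723, 0.2588, 0.2922]
ee_rot: [-0.63, -3.078, -0.0]
force: [1.1, 0.1, 0.3]
grip_width: 0.653
finger_force: 0.0
```

drive_tool:
  increments:
    - [-0.12,-0.12,0,0,0,0,0.3]
    - [-0.25,-0.25,0,0,0,0,0.3]
    - [-0.38,-0.38,0,0,0,0,0.3]
    - [-0.5,-0.5,0,0,0,0,0.3]
    - [-0.62,-0.62,0,0,0,0,0.3]
    - [-0.75,-0.75,0,0,0,0,0.3]
    - [-0.88,-0.88,0,0,0,0,0.3]
    - [-1,-1,0,0,0,0,0.3]

```text
clock: 4.1
tcp_pos: [0.4145, 0.1538, 0.2922]
ee_rot: [0.63, 3.078, 0.0]
force: [0.2, -0.1, 1.0]
grip_width: 0.65
finger_force: 0.0
```

drive_tool:
  increments:
    - [-0.12,-0.12,0,0,0,0.12,0.3]
    - [-0.25,-0.25,0,0,0,0.25,0.3]
    - [-0.38,-0.38,0,0,0,0.38,0.3]
    - [-0.5,-0.5,0,0,0,0.5,0.3]
    - [-0.62,-0.62,0,0,0,0.62,0.3]
    - [-0.75,-0.75,0,0,0,0.75,0.3]
    - [-0.88,-0.88,0,0,0,0.88,0.3]
    - [-1,-1,0,0,0,1,0.3]

```text
clock: 5.1
tcp_pos: [0.4565, 0.0488, 0.2922]
ee_rot: [-1.764, -2.599, -0.0]
force: [-0.6, 0.8, -0.8]
grip_width: 0.651
finger_force: 0.0
```

```bash
cat >> h.py <<'E'
from rig import manip
def go(tgt,Rt=None):
    s=manip.get_state();R=Ro.from_rotvec(s["ee_rot"]);d=R.inv().apply(np.array(tgt)-s["tcp_pos"])/.08
    w=np.zeros(3) if Rt is None else (R.inv()*Rt).as_rotvec()/(np.pi/4)
    print("clock",s["clock"],"tcp",s["tcp_pos"].round(4),"F",s["force"].round(1),"grip",round(s["grip_width"],3),round(s["finger_force"],1),"q",s["qpos"].round(2))
    print("shift",d.round(3),"turn",w.round(3))
psi=np.radians(5.4)
xp=np.array([np.cos(psi),np.sin(psi),0]);yp=np.array([-xp[1],xp[0],0]);zp=np.array([0,0,1.])
def down(y): # tool down, closing axis y
    return Ro.from_matrix(np.c_[np.cross(y,-zp),y,-zp])
E
python3 -c "
from h import *
go([.506,.0305,.12],down(xp))"
```

```text
clock 5.1 tcp [0.4565 0.0488 0.2922] F [-0.6  0.8 -0.8] grip 0.651 0.0 q [-0.04  0.26  1.95  0.    0.94 -0.42]
shift [-0.441  0.491  2.152] turn [-0.    -0.     0.362]
```

drive_tool:
  increments:
    - [-0.1,0.1,0.12,0,0,0.09,0.3]
    - [-0.2,0.2,0.25,0,0,0.18,0.3]
    - [-0.3,0.3,0.4,0,0,0.27,0.3]
    - [-0.4,0.4,0.55,0,0,0.36,0.3]
    - [-0.44,0.49,0.7,0,0,0.36,0.3]
    - [-0.44,0.49,0.8,0,0,0.36,0.3]
    - [-0.44,0.49,0.9,0,0,0.36,0.3]
    - [-0.44,0.49,1,0,0,0.36,0.3]

```text
clock: 6.1
tcp_pos: [0.5055, 0.0318, 0.2119]
ee_rot: [2.108, 2.329, 0.0]
force: [-0.4, 0.0, -0.5]
grip_width: 0.648
finger_force: 0.0
```

drive_tool:
  increments:
    - [0,0,0.12,0,0,0,0.3]
    - [0,0,0.25,0,0,0,0.3]
    - [0,0,0.38,0,0,0,0.3]
    - [0,0,0.5,0,0,0,0.3]
    - [0,0,0.62,0,0,0,0.3]
    - [0,0,0.75,0,0,0,0.3]
    - [0,0,0.88,0,0,0,0.3]
    - [0,0,1,0,0,0,0.3]

```text
clock: 7.1
tcp_pos: [0.5057, 0.0317, 0.1315]
ee_rot: [-2.109, -2.328, -0.0]
force: [0.5, -0.6, -1.7]
grip_width: 0.65
finger_force: 0.0
```

drive_tool:
  increments:
    - [0,0,0.08,0,0,0,0.3]
    - [0,0,0.15,0,0,0,0.3]
    - [0,0,0.15,0,0,0,-0.7]
    - [0,0,0.15,0,0,0,-0.7]
    - [0,0,0.15,0,0,0,-0.75]
    - [0,0,0.15,0,0,0,-0.8]
    - [0,0,0.15,0,0,0,-1]
    - [0,0,0.15,0,0,0,-1]
  grip_force: 25

```text
clock: 8.1
tcp_pos: [0.5059, 0.0317, 0.1203]
ee_rot: [2.11, 2.328, 0.001]
force: [1.4, -0.3, 0.6]
grip_width: 0.148
finger_force: 25.0
```

```bash
python3 -c "
from h import *
import cv2
from rig import get_image
go([.506,.0305,.12],down(xp))
a=get_image('top')[90:270,180:340,::-1];b=get_image('side')[150:330,180:340,::-1]
cv2.imwrite('pics/d.png',cv2.resize(np.hstack([a,b]),None,fx=2.5,fy=2.5,interpolation=cv2.INTER_CUBIC))"
```

```text
clock 8.1 tcp [0.5059 0.0317 0.1203] F [ 1.4 -0.3  0.6] grip 0.148 25.0 q [-0.07  0.58  2.    0.    0.55 -0.17]
shift [-0.015 -0.001  0.004] turn [ 0.001 -0.     0.005]
```

The fingers hold the tab at 14.1 mm, matching its thickness, with 25 N. Now I'll pull it out slowly.

drive_tool:
  increments:
    - [0,-0.1,0,0,0,0,-1]
    - [0,-0.2,0,0,0,0,-1]
    - [0,-0.3,0,0,0,0,-1]
    - [0,-0.4,0,0,0,0,-1]
    - [0,-0.5,0,0,0,0,-1]
    - [0,-0.6,0,0,0,0,-1]
    - [0,-0.7,0,0,0,0,-1]
    - [0,-0.8,0,0,0,0,-1]
  grip_force: 25

```text
clock: 9.2
tcp_pos: [0.442, 0.0261, 0.1203]
ee_rot: [2.11, 2.328, 0.002]
force: [3.4, 12.7, -1.1]
grip_width: 0.147
finger_force: 25.0
```

drive_tool:
  increments:
    - [0,-0.02,0,0,0,0,-1]
    - [0,-0.04,0,0,0,0,-1]
    - [0,-0.06,0,0,0,0,-1]
    - [0,-0.08,0,0,0,0,-1]
    - [0,-0.1,0,0,0,0,-1]
    - [0,-0.12,0,0,0,0,-1]
    - [0,-0.13,0,0,0,0,-1]
    - [0,-0.13,0,0,0,0,-1]

```text
clock: 10.2
tcp_pos: [0.4382, 0.0253, 0.1205]
ee_rot: [2.101, 2.319, 0.018]
force: [36.8, 28.2, -29.2]
grip_width: 0.152
finger_force: 24.9
```

The tray hit its stop: 37 N at a reaction point 68 mm out, with the command still trying to go further. I'll ease off, let go, rise and look.

drive_tool:
  increments:
    - [0,0.03,0,0,0,0,-1]
    - [0,0.04,0,0,0,0,-0.6]
    - [0,0.04,0,0,0,0,0]
    - [0,0.04,0,0,0,0,0.1]
    - [0,0.04,-0.2,0,0,0,0.1]
    - [0,0.04,-0.45,0,0,0,0.1]
    - [0,0.04,-0.7,0,0,0,0.1]
    - [0,0.04,-1,0,0,0,0.1]

```text
clock: 11.2
tcp_pos: [0.4343, 0.0246, 0.2007]
ee_rot: [-2.108, -2.328, 0.001]
force: [-0.4, 0.1, 0.3]
grip_width: 0.546
finger_force: 0.0
```

drive_tool:
  increments:
    - [0,0,-0.12,0,0,-0.12,0.1]
    - [0.12,0,-0.25,0,0,-0.25,0.1]
    - [0.25,0,-0.38,0,0,-0.38,0.1]
    - [0.4,0,-0.5,0,0,-0.5,0.1]
    - [0.55,0,-0.62,0,0,-0.62,0.1]
    - [0.7,0,-0.75,0,0,-0.75,0.1]
    - [0.85,0,-0.75,0,0,-0.88,0.1]
    - [1,0,-0.75,0,0,-1,0.1]

```text
clock: 12.2
tcp_pos: [0.4265, 0.1045, 0.2603]
ee_rot: [-1.053, -2.96, 0.0]
force: [-0.4, 0.1, 0.5]
grip_width: 0.549
finger_force: 0.0
```

```bash
python3 -c "
from h import *
import cv2
from rig import get_image
s=manip.get_state();print(s['ee_rot'])
go([.447,.303,.28],down(yp))
t=get_image('top')[:,:,::-1];u=get_image('side')[:,:,::-1];cv2.imwrite('pics/top1.png',t);cv2.imwrite('pics/side1.png',u)
a=t[100:320,90:330];b=u[180:400,170:400]
z=lambda i:cv2.resize(i,(400,400*i.shape[0]//i.shape[1]),interpolation=cv2.INTER_CUBIC)[:366]
cv2.imwrite('pics/d.png',np.clip(1.5*np.hstack([z(a),z(b)]),0,255))"
```

```text
[-1.05257358e+00 -2.95970250e+00  2.85409101e-04]
clock 12.2 tcp [0.4265 0.1045 0.2603] F [-0.4  0.1  0.5] grip 0.549 0.0 q [ 0.09  0.27  2.03 -0.    0.84 -0.8 ]
shift [ 1.368  2.086 -0.247] turn [-0.   -0.   -0.99][ WARN:0@2.441] global loadsave.cpp:1063 imwrite_ Unsupported depth image for selected encoder is fallbacked to CV_8U.
```

View pics/d.png

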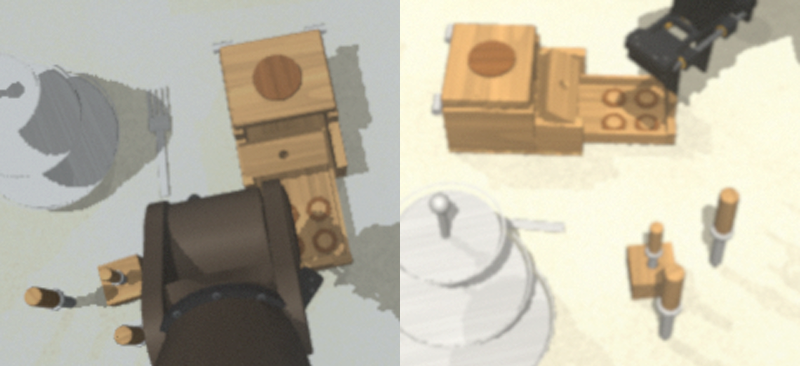

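The tray is out at its stop, and the hole is still at about (283,154) in the left crop and (562,85) in the right one. Next I'll check where the neighbouring larger pins stand and how tall they are.

```bash
python3 -c "
from h import *
C=lambda u,v:(95+(u+.5)/4-.5,240+(v+.5)/4-.5)
D=lambda u,v:(290+(u-400+.5)/4-.5,280+(v+.5)/4-.5)
print(tri(C(60,150),D(550,228)),tri(C(274,245),D(677,48)))
print(tri((259.5,192.2),(263,228.5)))"
```

```text
(array([0.42444771, 0.38917856, 0.16630104]), np.float64(0.0017398320711598406)) (array([0.36236924, 0.2753212 , 0.16944538]), np.float64(0.0008671166667378198))
(array([0.59811383, 0.04996674, 0.0860535 ]), np.float64(0.0015411584227547276))
```

```bash
python3 -c "
from h import *
a=np.radians(61);go([.447,.303,.168],down(np.array([np.cos(a),np.sin(a),0])))"
```

```text
clock 12.3 tcp [0.4265 0.1047 0.2602] F [ 0.6 -0.3 -0.9] grip 0.549 0.0 q [ 0.09  0.27  2.03  0.    0.84 -0.8 ]
shift [1.368 2.083 1.152] turn [-0.    -0.001 -0.227]
```

drive_tool:
  increments:
    - [0.09,0.12,0,0,0,0,0.1]
    - [0.17,0.25,0,0,0,0,0.1]
    - [0.26,0.38,0,0,0,0,0.1]
    - [0.34,0.5,0,0,0,0,0.1]
    - [0.43,0.62,0,0,0,0,0.1]
    - [0.51,0.75,0,0,0,0,0.1]
    - [0.6,0.88,0,0,0,0,0.1]
    - [0.69,1,0,0,0,0,0.1]

```text
clock: 13.3
tcp_pos: [0.4351, 0.202, 0.2602]
ee_rot: [-1.057, -2.958, -0.0]
force: [0.2, -0.7, 0.8]
grip_width: 0.55
finger_force: 0.0
```

drive_tool:
  increments:
    - [0.09,0.12,0,0,0,0,0.1]
    - [0.17,0.25,0,0,0,0,0.1]
    - [0.26,0.38,0,0,0,0,0.1]
    - [0.34,0.5,0,0,0,0,0.1]
    - [0.43,0.62,0,0,0,0,0.1]
    - [0.51,0.75,0,0,0,0,0.1]
    - [0.6,0.88,0,0,0,0,0.1]
    - [0.68,1,0,0,0,0,0.1]

```text
clock: 14.3
tcp_pos: [0.4437, 0.2983, 0.2602]
ee_rot: [-1.057, -2.958, -0.0]
force: [-0.9, -0.0, -0.5]
grip_width: 0.548
finger_force: 0.0
```

drive_tool:
  increments:
    - [0,0.08,0,0,0,-0.12,0]
    - [0,0.08,0,0,0,-0.23,0]
    - [0,0.08,0.1,0,0,-0.23,0]
    - [0,0.08,0.2,0,0,-0.23,0]
    - [0,0.08,0.3,0,0,-0.23,0]
    - [0,0.08,0.4,0,0,-0.23,0]
    - [0,0.08,0.5,0,0,-0.23,0]
    - [0,0.08,0.6,0,0,-0.23,0]

```text
clock: 15.3
tcp_pos: [0.4477, 0.3024, 0.2117]
ee_rot: [-0.787, -3.041, -0.0]
force: [-0.1, 0.3, 0.4]
grip_width: 0.496
finger_force: 0.0
```

```bash
python3 -c "
from h import *
a=np.radians(61);go([.447,.303,.168],down(np.array([np.cos(a),np.sin(a),0])))"
```

```text
clock 15.3 tcp [0.4477 0.3024 0.2117] F [-0.1  0.3  0.4] grip 0.496 0.0 q [ 0.47  0.47  1.86  0.    0.81 -0.59]
shift [0.011 0.002 0.546] turn [ 0. -0. -0.]
```

drive_tool:
  increments:
    - [0.01,0,0.12,0,0,0,0]
    - [0.01,0,0.25,0,0,0,0]
    - [0.01,0,0.4,0,0,0,0]
    - [0.01,0,0.55,0,0,0,0]
    - [0.01,0,0.55,0,0,0,-0.5]
    - [0.01,0,0.55,0,0,0,-0.6]
    - [0.01,0,0.55,0,0,0,-1]
    - [0.01,0,0.55,0,0,0,-1]
  grip_force: 40

```text
clock: 16.3
tcp_pos: [0.4473, 0.3032, 0.1686]
ee_rot: [0.786, 3.04, 0.002]
force: [0.8, 2.5, -1.7]
grip_width: 0.19
finger_force: 40.0
```

drive_tool:
  increments:
    - [0,0,-0.1,0,0,0,-1]
    - [0,0,-0.22,0,0,0,-1]
    - [0,0,-0.35,0,0,0,-1]
    - [0,0,-0.48,0,0,0,-1]
    - [0,0,-0.61,0,0,0,-1]
    - [0,0,-0.74,0,0,0,-1]
    - [0,0,-0.87,0,0,0,-1]
    - [0,0,-1,0,0,0,-1]

```text
clock: 17.3
tcp_pos: [0.447, 0.3028, 0.2489]
ee_rot: [-0.786, -3.042, -0.0]
force: [0.1, 0.5, -1.1]
grip_width: 0.182
finger_force: 40.0
```

```bash
python3 -c "
from h import *
n=np.cos(np.radians(35))*zp-np.sin(np.radians(35))*xp
T=Ro.from_matrix(np.c_[np.cross(yp,-n),yp,-n])
print(manip.get_state()['ee_rot'])
hole=np.array([.598,.0498,.0861]);print(hole+n*.180)
go(hole+n*.180,T)"
```

```text
[-7.86279413e-01 -3.04160076e+00 -5.88537961e-05]
[0.49521444 0.0400839  0.23354737]
clock 17.3 tcp [0.447  0.3028 0.2489] F [ 0.1  0.5 -1.1] grip 0.182 40.0 q [ 0.47  0.42  1.82  0.    0.9  -0.59]
shift [-2.119 -2.58   0.192] turn [-0.233 -0.754 -0.74 ]
```

The pin is held and clear of the block. I'll carry it towards the rail and square the yaw on the way.

drive_tool:
  increments:
    - [-0.09,-0.1,-0.1,0,0,0,-1]
    - [-0.18,-0.2,-0.2,0,0,0,-1]
    - [-0.27,-0.3,-0.3,0,0,0,-1]
    - [-0.36,-0.42,-0.4,0,0,0,-1]
    - [-0.45,-0.54,-0.4,0,0,0,-1]
    - [-0.54,-0.66,-0.4,0,0,0,-1]
    - [-0.63,-0.76,-0.4,0,0,0,-1]
    - [-0.7,-0.86,-0.4,0,0,0,-1]

```text
clock: 18.3
tcp_pos: [0.4628, 0.2148, 0.28]
ee_rot: [-0.786, -3.041, 0.0]
force: [-0.5, 0.3, -0.0]
grip_width: 0.181
finger_force: 40.0
```

drive_tool:
  increments:
    - [-0.09,-0.1,0,0,0,-0.1,-1]
    - [-0.18,-0.2,0,0,0,-0.2,-1]
    - [-0.27,-0.3,0,0,0,-0.3,-1]
    - [-0.36,-0.42,0,0,0,-0.4,-1]
    - [-0.45,-0.54,0,0,0,-0.5,-1]
    - [-0.54,-0.66,0,0,0,-0.6,-1]
    - [-0.63,-0.76,0,0,0,-0.7,-1]
    - [-0.7,-0.86,0,0,0,-0.76,-1]

```text
clock: 19.3
tcp_pos: [0.4783, 0.1276, 0.2801]
ee_rot: [0.146, -3.138, -0.0]
force: [0.4, 0.0, -0.6]
grip_width: 0.18
finger_force: 40.0
```

```bash
cat >> h.py <<'E'
n=np.cos(np.radians(35))*zp-np.sin(np.radians(35))*xp
T=Ro.from_matrix(np.c_[np.cross(yp,-n),yp,-n])
hole=np.array([.598,.0498,.0861])
E
python3 -c "
from h import *
go(hole+n*.180,T)"
```

```text
clock 19.3 tcp [0.4783 0.1276 0.2801] F [ 0.4  0.  -0.6] grip 0.18 40.0 q [ 0.13  0.32  1.89  0.    0.93 -1.54]
shift [-0.109 -1.108  0.582] turn [-0.    -0.778 -0.002]
```

drive_tool:
  increments:
    - [0,-0.12,0,0,-0.05,0,-1]
    - [0,-0.25,0,0,-0.1,0,-1]
    - [0,-0.38,0,0,-0.16,0,-1]
    - [0,-0.5,0,0,-0.22,0,-1]
    - [0,-0.62,0,0,-0.28,0,-1]
    - [0,-0.75,0,0,-0.34,0,-1]
    - [0,-0.88,0,0,-0.38,0,-1]
    - [0,-1,0,0,-0.4,0,-1]

```text
clock: 20.3
tcp_pos: [0.4853, 0.0479, 0.2802]
ee_rot: [-0.129, 2.824, 0.02]
force: [0.4, -0.2, -0.5]
grip_width: 0.183
finger_force: 40.0
```

```bash
cat > fk.py <<'E'
from h import *
from scipy.optimize import least_squares
np.set_printoptions(precision=4,suppress=True)
s=manip.get_state()
# q2,q3,q5,r,z  (q4~0)
d=[(.4915,1.5594,1.0917,.6249,.2917),(.26,1.95,.94,.4591,.2922),(.58,2.0,.55,.5069,.1203),(.27,2.03,.84,.4391,.2603),(.47,1.86,.81,.5403,.2117),(.42,1.82,.90,.5399,.2489),(.32,1.89,.93,.4950,.2801)]
q=s["qpos"];p=s["tcp_pos"];d.append((q[1],q[2],q[4],np.hypot(p[0],p[1]),p[2]));d=np.array(d)
def f(x,q2,q3,q5):
    L1,L2,e,D,a,h=x;b=q2+q3;c=b+q5
    return np.array([a+L1*np.sin(q2)+L2*np.sin(b)+e*np.cos(b)+D*np.sin(c),h+L1*np.cos(q2)+L2*np.cos(b)-e*np.sin(b)+D*np.cos(c)])
r=least_squares(lambda x:(f(x,*d[:,:3].T)-d[:,3:].T).ravel(),[.6,.5,0,.3,0,.3])
print(r.x,np.abs(r.fun).max(),"q",q)
for k in(.180,.14,.099):
    P=hole+n*k;t=[np.hypot(P[0],P[1]),P[2]]
    g=least_squares(lambda v:np.r_[f(r.x,v[0],v[1],np.pi-np.radians(35)-v[0]-v[1])-t],[.3,2.])
    print(k,g.x,"q5",np.pi-np.radians(35)-g.x.sum(),np.abs(g.fun).max())
E
python3 fk.py; python3 -c "
from h import *
go(hole+n*.180,T)"
```

```text
[ 0.5813  0.4193  0.042   0.1969 -0.0004  0.2088] 0.0024173738238951747 q [-0.0552  0.2409  2.0437  0.0866  0.5471 -1.7839]
0.18 [0.3109 2.2188] q5 0.001026491462913004 1.6899735305608843e-08
0.14 [0.4032 2.1993] q5 -0.07174654837790673 2.298161660974074e-14
0.099 [0.4946 2.1709] q5 -0.13473089545248929 2.870481630168342e-13
clock 20.3 tcp [0.4853 0.0479 0.2802] F [ 0.4 -0.2 -0.5] grip 0.183 40.0 q [-0.06  0.24  2.04  0.09  0.55 -1.78]
shift [ 0.071 -0.109  0.589] turn [-0.002 -0.377 -0.004]
```

In the current grasp the tool lies along the pin, and at the rail's 35° tilt that puts wrist joint 5 at about 0, outside its range. I'll put the pin back in its block and regrip it with the tool tilted relative to the pin, after checking that idea with the fitted kinematics.

```bash
cat >> fk.py <<'E'
print("tilted grasps")
for t in(5,10,15):
  b=np.radians(t);m=np.cos(b)*zp-np.sin(b)*xp
  for k in(.032,.112):
    P=hole+n*k+m*.059;tt=[np.hypot(P[0],P[1]),P[2]]
    g=least_squares(lambda v:f(r.x,v[0],v[1],np.pi-b-v[0]-v[1])-tt,[.3,2.])
    print(t,k,P,g.x,"q5",np.pi-b-g.x.sum())
a=np.radians(61);u=np.array([np.cos(a),np.sin(a),0])
go([.447,.3028,.2489],down(u))
E
python3 fk.py
```

```text
[ 0.5813  0.4193  0.042   0.1969 -0.0004  0.2088] 0.0024173738238951747 q [-0.0552  0.2409  2.0437  0.0866  0.5471 -1.7839]
0.18 [0.3109 2.2188] q5 0.001026491462913004 1.6899735305608843e-08
0.14 [0.4032 2.1993] q5 -0.07174654837790673 2.298161660974074e-14
0.099 [0.4946 2.1709] q5 -0.13473089545248929 2.870481630168342e-13
tilted grasps
5 0.032 [0.5746 0.0476 0.1711] [0.5535 1.8405] q5 0.6603691083974468
5 0.112 [0.5289 0.0433 0.2366] [0.4047 1.894 ] q5 0.7555873391986028
10 0.032 [0.5695 0.0471 0.1704] [0.5336 1.8963] q5 0.5372223162726542
10 0.112 [0.5238 0.0428 0.2359] [0.3807 1.9475] q5 0.6389047078862928
15 0.032 [0.5645 0.0466 0.1693] [0.518  1.9518] q5 0.4100509377168078
15 0.112 [0.5188 0.0423 0.2348] [0.3605 2.0012] q5 0.5180485339027299
clock 20.3 tcp [0.4853 0.0479 0.2802] F [ 0.4 -0.2 -0.5] grip 0.183 40.0 q [-0.06  0.24  2.04  0.09  0.55 -1.78]
shift [0.299 3.216 0.313] turn [0.119 0.389 0.754]
```

drive_tool:
  increments:
    - [0,0.12,0,0.015,0.05,0.09,-1]
    - [0,0.25,0,0.03,0.1,0.19,-1]
    - [0,0.38,0,0.045,0.15,0.28,-1]
    - [0,0.5,0,0.06,0.195,0.38,-1]
    - [0,0.62,0,0.075,0.245,0.47,-1]
    - [0,0.75,0,0.09,0.29,0.57,-1]
    - [0,0.88,0,0.105,0.34,0.66,-1]
    - [0,1,0,0.119,0.389,0.754,-1]
  grip_force: 40

```text
clock: 21.3
tcp_pos: [0.4782, 0.1283, 0.2801]
ee_rot: [-0.789, -3.039, -0.0]
force: [-0.5, 0.4, -0.6]
grip_width: 0.188
finger_force: 40.0
```

```bash
cat >> h.py <<'E'
_a=np.radians(61);u=np.array([np.cos(_a),np.sin(_a),0])
E
python3 -c "
from h import *
go([.447,.3028,.2489],down(u))"
```

```text
clock 21.3 tcp [0.4782 0.1283 0.2801] F [-0.5  0.4 -0.6] grip 0.188 40.0 q [ 0.13  0.32  1.88  0.    0.94 -0.93]
shift [1.401 1.716 0.393] turn [-0.001 -0.003 -0.003]
```

drive_tool:
  increments:
    - [0.09,0.11,0,0,0,0,-1]
    - [0.18,0.22,0,0,0,0,-1]
    - [0.27,0.33,0,0,0,0,-1]
    - [0.36,0.44,0,0,0,0,-1]
    - [0.45,0.55,0,0,0,0,-1]
    - [0.54,0.66,0,0,0,0,-1]
    - [0.63,0.77,0,0,0,0,-1]
    - [0.7,0.86,0,0,0,0,-1]

```text
clock: 22.3
tcp_pos: [0.4625, 0.2163, 0.2803]
ee_rot: [-0.786, -3.041, -0.001]
force: [1.0, 0.6, -0.6]
grip_width: 0.182
finger_force: 40.0
```

drive_tool:
  increments:
    - [0.09,0.11,0,0,0,0,-1]
    - [0.18,0.22,0,0,0,0,-1]
    - [0.27,0.33,0,0,0,0,-1]
    - [0.36,0.44,0.1,0,0,0,-1]
    - [0.48,0.58,0.2,0,0,0,-1]
    - [0.6,0.73,0.3,0,0,0,-1]
    - [0.7,0.86,0.39,0,0,0,-1]
    - [0.7,0.86,0.39,0,0,0,-1]

```text
clock: 23.3
tcp_pos: [0.4466, 0.3037, 0.2484]
ee_rot: [-0.784, -3.04, 0.001]
force: [0.9, -0.7, 0.2]
grip_width: 0.182
finger_force: 40.0
```

```bash
python3 -c "
from h import *
go([.447,.303,.169],down(u))"
```

```text
clock 23.3 tcp [0.4466 0.3037 0.2484] F [ 0.9 -0.7  0.2] grip 0.182 40.0 q [ 0.47  0.42  1.82  0.    0.9  -0.59]
shift [-0.01  -0.004  0.992] turn [-0.001 -0.002  0.002]
```

drive_tool:
  increments:
    - [-0.01,0,0.15,0,0,0,-1]
    - [-0.01,0,0.3,0,0,0,-1]
    - [-0.01,0,0.45,0,0,0,-1]
    - [-0.01,0,0.58,0,0,0,-1]
    - [-0.01,0,0.7,0,0,0,-1]
    - [-0.01,0,0.82,0,0,0,-1]
    - [-0.01,0,0.92,0,0,0,-1]
    - [-0.01,0,0.98,0,0,0,-1]

```text
clock: 24.3
tcp_pos: [0.448, 0.3029, 0.1705]
ee_rot: [0.787, 3.041, 0.002]
force: [1.3, 4.6, 2.2]
grip_width: 0.183
finger_force: 40.0
```

drive_tool:
  increments:
    - [0,0,0,0,0,0,-0.5]
    - [0,0,0,0,0,0,-0.2]
    - [0,0,0,0,0,0,0]
    - [0,0,0,0,0,0,0]
    - [0,0,-0.1,0,0,0,0]
    - [0,0,-0.1,0,0,0,0]
    - [0,0,-0.1,0,0,0,0]
    - [0,0,-0.1,0,0,0,0]

```text
clock: 25.3
tcp_pos: [0.4476, 0.3025, 0.1787]
ee_rot: [-0.786, -3.041, -0.001]
force: [0.3, -0.0, 0.2]
grip_width: 0.503
finger_force: 0.0
```

```bash
cat >> h.py <<'E'
def tool(y,m): # closing axis y, tool z = -m
    return Ro.from_matrix(np.c_[np.cross(y,-m),y,-m])
b25=np.radians(25);v=np.array([u[1],-u[0],0]);m0=np.cos(b25)*zp+np.sin(b25)*v
E
python3 -c "
from h import *
import cv2
from rig import get_image
go(np.array([.447,.303,.100])+.059*m0,tool(u,m0))
t=get_image('top');s=get_image('side')
cv2.imwrite('pics/side2.png',s[:,:,::-1])
b=s[260:400,270:400,::-1];cv2.imwrite('pics/e.png',cv2.resize(b,None,fx=3,fy=3,interpolation=cv2.INTER_CUBIC))"
```

```text
clock 25.3 tcp [0.4476 0.3025 0.1787] F [ 0.3 -0.   0.2] grip 0.503 0.0 q [ 0.47  0.52  1.88  0.    0.74 -0.59]
shift [-0.302  0.002  0.315] turn [0.    0.554 0.   ]
```

View pics/e.png

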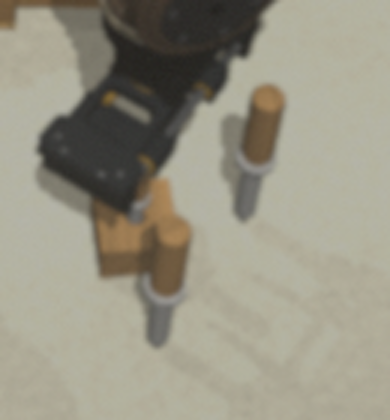

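The pin is back in its block, with its collar at (138,213) in the crop. I'll regrip it with the tool tilted 25° and lift it straight up.

drive_tool:
  increments:
    - [-0.06,0,0.06,0,0.11,0,0]
    - [-0.12,0,0.12,0,0.22,0,0]
    - [-0.18,0,0.18,0,0.33,0,0]
    - [-0.24,0,0.25,0,0.44,0,0]
    - [-0.3,0,0.315,0,0.555,0,0]
    - [-0.3,0,0.315,0,0.555,0,0]
    - [-0.3,0,0.315,0,0.555,0,-0.5]
    - [-0.3,0,0.315,0,0.555,0,-0.6]
  grip_force: 60

```text
clock: 26.4
tcp_pos: [0.4683, 0.2912, 0.1539]
ee_rot: [-0.679, -2.63, -0.151]
force: [0.4, -0.1, -0.3]
grip_width: 0.342
finger_force: 0.0
```

drive_tool:
  increments:
    - [0,0,0,0,0,0,-1]
    - [0,0,0,0,0,0,-1]
    - [0,0,0,0,0,0,-1]
    - [0.08,0,-0.18,0,0,0,-1]
    - [0.17,0,-0.37,0,0,0,-1]
    - [0.26,0,-0.57,0,0,0,-1]
    - [0.36,0,-0.78,0,0,0,-1]
    - [0.46,0,-0.99,0,0,0,-1]
  grip_force: 60

```text
clock: 27.4
tcp_pos: [0.4687, 0.2907, 0.2422]
ee_rot: [-0.68, -2.629, -0.151]
force: [-0.4, -0.1, -0.6]
grip_width: 0.179
finger_force: 59.9
```

```bash
cat >> h.py <<'E'
b10=np.radians(10);m1=np.cos(b10)*zp-np.sin(b10)*xp
E
python3 -c "
from h import *
s=manip.get_state();print(s['tcp_pos']+.059*Ro.from_rotvec(s['ee_rot']).apply([0,0,1]))
go(hole+n*(.092+.03)+.059*m1,tool(yp,m1))"
```

```text
[0.44683763 0.30278478 0.18874467]
clock 27.4 tcp [0.4687 0.2907 0.2422] F [-0.4 -0.1 -0.6] grip 0.179 59.9 q [ 0.32  0.53  1.71  0.34  1.23 -0.91]
shift [-1.844 -2.416 -0.887] turn [ 0.102 -0.754 -0.769]
```

drive_tool:
  increments:
    - [-0.08,-0.1,-0.08,0,0,0,-1]
    - [-0.16,-0.2,-0.16,0,0,0,-1]
    - [-0.24,-0.3,-0.24,0,0,0,-1]
    - [-0.32,-0.4,-0.32,0,0,0,-1]
    - [-0.4,-0.5,-0.4,0,0,0,-1]
    - [-0.47,-0.6,-0.47,0,0,0,-1]
    - [-0.54,-0.7,-0.54,0,0,0,-1]
    - [-0.61,-0.8,-0.6,0,0,0,-1]

```text
clock: 28.4
tcp_pos: [0.4943, 0.2028, 0.2639]
ee_rot: [-0.68, -2.628, -0.151]
force: [0.2, -0.9, -0.1]
grip_width: 0.182
finger_force: 59.9
```

drive_tool:
  increments:
    - [-0.08,-0.1,-0.04,0,0,0,-1]
    - [-0.16,-0.2,-0.08,0,0,0,-1]
    - [-0.24,-0.3,-0.12,0,0,0,-1]
    - [-0.32,-0.4,-0.16,0,0,0,-1]
    - [-0.4,-0.5,-0.2,0,0,0,-1]
    - [-0.47,-0.6,-0.24,0,0,0,-1]
    - [-0.54,-0.7,-0.27,0,0,0,-1]
    - [-0.61,-0.8,-0.3,0,0,0,-1]

```text
clock: 29.4
tcp_pos: [0.5107, 0.1205, 0.2648]
ee_rot: [-0.68, -2.628, -0.151]
force: [0.8, 0.4, -0.6]
grip_width: 0.18
finger_force: 59.9
```

```bash
python3 -c "
from h import *
go(hole+n*(.092+.03)+.059*m1,tool(yp,m1))"
```

```text
clock 29.4 tcp [0.5107 0.1205 0.2648] F [ 0.8  0.4 -0.6] grip 0.18 59.9 q [ 0.03  0.49  1.7   0.22  1.34 -1.13]
shift [-0.612 -0.811 -0.001] turn [ 0.102 -0.754 -0.769]
```

drive_tool:
  increments:
    - [-0.05,-0.06,0,0.015,-0.11,-0.11,-1]
    - [-0.1,-0.12,0,0.03,-0.22,-0.22,-1]
    - [-0.15,-0.2,0,0.045,-0.33,-0.34,-1]
    - [-0.22,-0.3,0,0.06,-0.44,-0.45,-1]
    - [-0.32,-0.42,0,0.075,-0.55,-0.56,-1]
    - [-0.42,-0.55,0,0.088,-0.65,-0.66,-1]
    - [-0.52,-0.7,0,0.1,-0.75,-0.77,-1]
    - [-0.61,-0.81,0,0.1,-0.75,-0.77,-1]

```text
clock: 30.4
tcp_pos: [0.5174, 0.0425, 0.2442]
ee_rot: [-0.139, 2.968, 0.015]
force: [0.3, 0.5, -0.9]
grip_width: 0.183
finger_force: 59.9
```

```bash
python3 -c "
from h import *
import cv2
from rig import get_image
go(hole+n*(.092+.03)+.059*m1,tool(yp,m1))
t=get_image('top')[:,:,::-1];u_=get_image('side')[:,:,::-1];cv2.imwrite('pics/top3.png',t);cv2.imwrite('pics/side3.png',u_)
print(pix('side',[hole,hole+n*.03,hole+n*.09,hole+n*.15]).round(1))
print(pix('top',[hole,hole+n*.03,hole+n*.09,hole+n*.15]).round(1))
z=lambda i:cv2.resize(i,None,fx=4,fy=4,interpolation=cv2.INTER_CUBIC)
cv2.imwrite('pics/f.png',np.clip(1.4*np.hstack([z(t[140:260,210:310]),z(u_[170:290,230:330])]),0,255).astype('uint8'))"
```

```text
clock 30.4 tcp [0.5174 0.0425 0.2442] F [ 0.3  0.5 -0.9] grip 0.183 59.9 q [-0.06  0.36  1.95  0.05  0.66 -1.75]
shift [-0.009 -0.003  0.002] turn [ 0.003 -0.005 -0.001]
[[262.8 228.3]
 [269.5 222. ]
 [283.6 208.8]
 [298.4 194.9]]
[[259.6 192.6]
 [260.5 196.9]
 [262.5 206.2]
 [264.7 216.7]]
```

View pics/f.png

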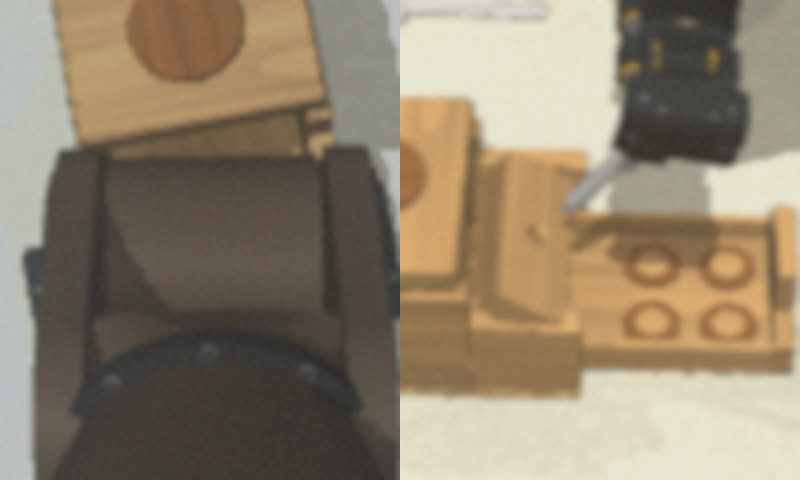

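In the side crop the pin's tip is at about (569,207) and the shaft runs up to (630,158). The tip sits a little low and towards the robot, and the pin is more tilted than 35°. It may have leaned in the block. The pads hold the pin in a known plane, so I'll measure its shaft there.

Run:
```python
import cv2,numpy as np
s=cv2.imread('pics/side3.png')[204:228,264:292]
h=cv2.cvtColor(cv2.GaussianBlur(s,(3,3),0),cv2.COLOR_BGR2HSV)
for k in(1,2):
    print("SV"[k-1],"cols 264..")
    for r in range(24):print(204+r,*["%3d"%x for x in h[r,:,k]])
```

```text
S cols 264..
204  26  26  26  25  25  25  25  25  25  25  25  25  25  25  23  23  24  25  27  31  39  43  34  27  32  40  53  50
205  31  31  30  30  28  28  28  28  28  27  27  28  26  25  23  23  24  25  26  29  36  43  41  39  33  41  49  44
206  46  47  45  45  44  41  42  44  42  41  41  38  33  28  25  25  24  24  24  24  30  35  44  41  42  43  44  44
207  77  77  75  75  73  73  74  73  73  71  66  60  47  35  25  23  24  24  22  19  21  31  47  54  47  55  44  44
208 105 106 105 105 105 104 104 105 106 104  98  88  66  41  29  25  24  23  19  17  20  28  42  48  50  52  47  53
209 119 121 119 120 120 120 120 121 121 122 119 105  78  48  31  26  25  22  18  13  14  22  34  44  41  47  48  44
210 123 122 122 124 123 123 123 124 125 125 122 110  81  49  30  24  22  19  17  13  15  19  25  31  32  39  38  38
211 121 121 123 123 121 121 120 122 122 124 121 108  80  48  29  22  18  15  13  14  15  19  23  27  27  31  35  34
212 122 121 122 122 121 120 119 118 121 121 118 104  74  45  25  18  15  13  11  14  20  24  27  27  29  32  35  37
213 120 121 121 121 120 119 119 118 118 116
[... 3793 characters left out ...]
 116
222 135 136 135 132 128 124 118 111 107 108 112 117 127 140 150 154 151 141 126 114 110 110 111 112 113 114 114 114
223 135 135 135 132 129 126 121 114 109 111 117 123 129 135 139 139 135 126 114 104 102 102 103 104 106 107 108 108
224 135 136 135 133 130 127 123 114 108 109 114 118 121 122 121 118 113 105  98  93  92  92  93  95  97  98  98  98
225 136 137 136 133 130 127 121 112 105 105 107 109 109 107 103  98  93  89  86  85  85  85  85  87  88  89  89  89
226 136 138 139 135 131 127 122 114 108 104 103 102 100  96  90  86  83  82  82  82  82  81  82  83  83  83  83  83
227 136 139 140 136 131 128 123 117 111 106 103 100  96  91  86  82  81  81  82  82  81  81  81  82  81  81  81  82
```

```bash
cat >> h.py <<'E'
def inplane(u_,v_,p0):
    o,d=ray("side",u_,v_);return o+d*(yp@(p0-o))/(yp@d)
E
python3 - <<'E'
from h import *
np.set_printoptions(precision=1,suppress=True)
s=manip.get_state();R=Ro.from_rotvec(s["ee_rot"]);G=s["tcp_pos"]+.059*R.apply([0,0,1])
e=np.cross(yp,n)
f=lambda p:np.array([(p-hole)@e,(p-hole)@yp,(p-hole)@n])*1e3
print("e",e.round(2),"G",f(G))
for q in[(271.8,220.8),(272.2,221),(276.5,217),(278.2,215),(279.9,213)]:
    P=inplane(*q,G);a=G-P;print(q,f(P),"tilt",np.degrees(np.arctan2(-a@xp,a[2])),"dist",np.linalg.norm(a)*1e3)
E
```

```text
e [0.8 0.1 0.6] G [ -0.3   0.1 122. ]
(271.8, 220.8) [-2.   0.1 37.2] tilt 33.89694346801193 dist 84.84686609180231
(272.2, 221) [-3.2  0.1 37.2] tilt 33.06388906854707 dist 84.89492077427266
(276.5, 217) [-3.3  0.1 55.7] tilt 32.48506140901428 dist 66.40079716974437
(278.2, 215) [-2.4  0.1 64.1] tilt 32.978996711498695 dist 57.8957339530131
(279.9, 213) [-1.5  0.1 72.6] tilt 33.636636937082294 dist 49.46603206235086
```

The pin is about 2° too upright. I'll correct that about the grip point, then advance along the hole axis.

```bash
cat >> h.py <<'E'
b12=np.radians(12);m2=np.cos(b12)*zp-np.sin(b12)*xp
E
python3 -c "
from h import *
go(hole+n*.122+.059*m2,tool(yp,m2))
print('per 80mm along -n:',tool(yp,m2).inv().apply(-n))"
```

```text
clock 30.5 tcp [0.5181 0.0422 0.244 ] F [0.1 0.3 0. ] grip 0.182 59.9 q [-0.06  0.36  1.95  0.05  0.66 -1.75]
shift [ 0.025  0.001 -0.001] turn [ 0.003 -0.05  -0.004]
per 80mm along -n: [-3.90731128e-01  4.73961168e-19  9.20504853e-01]
```

drive_tool:
  increments:
    - [0.025,0,0,0,-0.05,0,-1]
    - [0.025,0,0,0,-0.05,0,-1]
    - [0.005,0,0.046,0,-0.05,0,-1]
    - [-0.015,0,0.092,0,-0.05,0,-1]
    - [-0.034,0,0.138,0,-0.05,0,-1]
    - [-0.054,0,0.184,0,-0.05,0,-1]
    - [-0.073,0,0.23,0,-0.05,0,-1]
    - [-0.073,0,0.23,0,-0.05,0,-1]
  grip_force: 60

```text
clock: 31.5
tcp_pos: [0.5269, 0.044, 0.2267]
ee_rot: [-0.138, 2.928, 0.018]
force: [-0.0, -0.0, -0.2]
grip_width: 0.182
finger_force: 59.9
```

Run:
```python
from h import *
from rig import get_image
go(hole+n*.102+.059*m2,tool(yp,m2))
s=get_image('side')[:,:,::-1];cv2.imwrite('pics/side4.png',s)
cv2.imwrite('pics/g.png',cv2.resize(np.clip(1.4*s[190:250,240:310],0,255).astype('uint8'),None,fx=8,fy=8,interpolation=cv2.INTER_CUBIC))
print(pix('side',[hole,hole+n*.01,hole+n*.05]).round(1))
```

```text
clock 31.5 tcp [0.5269 0.044  0.2267] F [-0.  -0.  -0.2] grip 0.182 59.9 q [-0.05  0.39  1.97  0.06  0.57 -1.77]
shift [-0.009 -0.011 -0.006] turn [ 0.003  0.001 -0.   ]
[[262.8 228.3]
 [265.  226.2]
 [274.1 217.7]]
```

View pics/g.png

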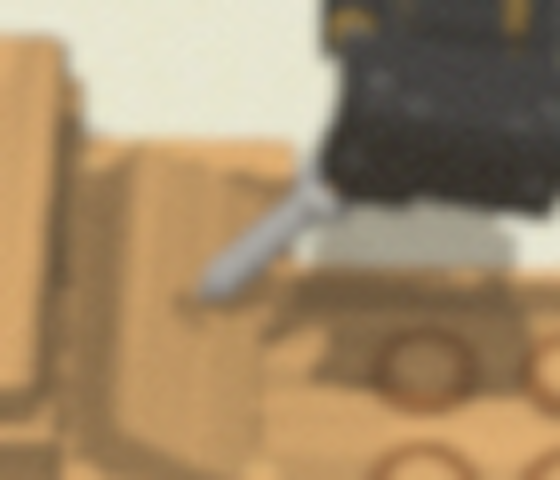

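The tip is at crop (205,293), which is pixel (265.1, 226.2), exactly where it should be 10 mm above the hole. I'll enter gently.

drive_tool:
  increments:
    - [-0.012,-0.005,0.03,0,0,0,-1]
    - [-0.025,-0.008,0.06,0,0,0,-1]
    - [-0.037,-0.01,0.09,0,0,0,-1]
    - [-0.05,-0.01,0.12,0,0,0,-1]
    - [-0.06,-0.01,0.145,0,0,0,-1]
    - [-0.073,-0.01,0.17,0,0,0,-1]
    - [-0.085,-0.01,0.2,0,0,0,-1]
    - [-0.098,-0.01,0.23,0,0,0,-1]

```text
clock: 32.55
tcp_pos: [0.5376, 0.0442, 0.2102]
ee_rot: [-0.138, 2.93, 0.018]
force: [-6.3, -4.4, 2.2]
grip_width: 0.18
finger_force: 59.9
```

Run:
```python
from h import *
go(hole+n*.082+.059*m2,tool(yp,m2))
s=manip.get_state();R=Ro.from_rotvec(s["ee_rot"]);G=s["tcp_pos"]+.059*R.apply([0,0,1])
e=np.cross(yp,n);F=s["force"];print("G e,y,n",[round(float((G-hole)@a)*1e3,1) for a in(e,yp,n)],"F",[round(float(F@a),1) for a in(e,yp,n)])
```

```text
clock 32.55 tcp [0.5376 0.0442 0.2102] F [-6.3 -4.4  2.2] grip 0.18 59.9 q [-0.05  0.43  1.96  0.06  0.55 -1.77]
shift [-0.018 -0.001 -0.006] turn [ 0.003 -0.001 -0.   ]
G e,y,n [-1.6, 0.2, 82.1] F [-4.2, -3.8, 5.7]
```

drive_tool:
  increments:
    - [0.005,-0.008,0.003,0,0,0,-1]
    - [0.007,-0.01,0.01,0,0,0,-1]
    - [-0.004,-0.01,0.035,0,0,0,-1]
    - [-0.015,-0.01,0.06,0,0,0,-1]
    - [-0.025,-0.01,0.08,0,0,0,-1]
    - [-0.035,-0.01,0.1,0,0,0,-1]
    - [-0.042,-0.01,0.118,0,0,0,-1]
    - [-0.042,-0.01,0.118,0,0,0,-1]

```text
clock: 33.55
tcp_pos: [0.5429, 0.0438, 0.2015]
ee_rot: [-0.138, 2.93, 0.018]
force: [-5.5, -3.7, -2.9]
grip_width: 0.18
finger_force: 59.9
```

```bash
cat > st.py <<'E'
from h import *
s=manip.get_state();R=Ro.from_rotvec(s["ee_rot"]);G=s["tcp_pos"]+.059*R.apply([0,0,1])
e=np.cross(yp,n);F=s["force"];M=s["torque"];print("G e,y,n",[round(float((G-hole)@a)*1e3,1) for a in(e,yp,n)],"F",[round(float(F@a),1) for a in(e,yp,n)],"M",[round(float(M@a),2) for a in(e,yp,n)],s["grip_width"],s["clock"])
E
python3 st.py
```

```text
G e,y,n [-2.3, -0.6, 72.1] F [-6.4, -3.1, 1.0] M [-0.66, 1.71, 0.21] 0.17958388477318288 33.55
```

drive_tool:
  increments:
    - [0.008,-0.004,0.003,0,0,0,-1]
    - [0.01,-0.006,0.01,0,0,0,-1]
    - [-0.002,-0.006,0.035,0,0,0,-1]
    - [-0.014,-0.006,0.06,0,0,0,-1]
    - [-0.025,-0.006,0.085,0,0,0,-1]
    - [-0.035,-0.006,0.11,0,0,0,-1]
    - [-0.05,-0.006,0.142,0,0,0,-1]
    - [-0.05,-0.006,0.142,0,0,0,-1]

```text
clock: 34.55
tcp_pos: [0.5498, 0.0442, 0.1915]
ee_rot: [-0.138, 2.928, 0.018]
force: [-2.5, -1.4, -6.4]
grip_width: 0.179
finger_force: 59.9
```

```bash
python3 st.py
```

```text
G e,y,n [-2.3, -0.9, 59.8] F [-5.8, -1.2, -3.7] M [-0.31, 1.18, 0.03] 0.17862372544693875 34.55
```

drive_tool:
  increments:
    - [-0.005,0,0.03,0,0,0,-1]
    - [-0.015,0,0.055,0,0,0,-1]
    - [-0.025,0,0.08,0,0,0,-1]
    - [-0.035,0,0.105,0,0,0,-1]
    - [-0.045,0,0.13,0,0,0,-1]
    - [-0.055,0,0.155,0,0,0,-1]
    - [-0.07,0,0.185,0,0,0,-1]
    - [-0.07,0,0.185,0,0,0,-1]

```text
clock: 35.55
tcp_pos: [0.5587, 0.045, 0.1783]
ee_rot: [-0.138, 2.927, 0.018]
force: [-1.6, 0.6, -4.1]
grip_width: 0.179
finger_force: 59.8
```

```bash
python3 st.py
```

```text
G e,y,n [-2.5, -0.9, 43.9] F [-3.6, 0.8, -2.5] M [0.09, 0.71, 0.04] 0.17876328692451715 35.55
```

drive_tool:
  increments:
    - [-0.01,0,0.025,0,0,0,-1]
    - [-0.02,0,0.05,0,0,0,-1]
    - [-0.03,0,0.075,0,0,0,-1]
    - [-0.04,0,0.1,0,0,0,-1]
    - [-0.05,0,0.12,0,0,0,-1]
    - [-0.056,0,0.14,0,0,0,-1]
    - [-0.062,0,0.155,0,0,0,-1]
    - [-0.062,0,0.155,0,0,0,-1]

```text
clock: 36.55
tcp_pos: [0.5658, 0.0457, 0.1685]
ee_rot: [-0.138, 2.927, 0.018]
force: [-8.0, -2.3, 14.3]
grip_width: 0.182
finger_force: 59.9
```

```bash
python3 st.py
```

```text
G e,y,n [-2.3, -0.9, 31.8] F [1.5, -1.5, 16.4] M [-0.05, 1.25, 0.01] 0.1816121750180647 36.55
```

Contact came at the expected depth with 16 N axially. One more small press should confirm it is seated.

drive_tool:
  increments:
    - [-0.004,0,0.01,0,0,0,-1]
    - [-0.008,0,0.02,0,0,0,-1]
    - [-0.012,0,0.03,0,0,0,-1]
    - [-0.015,0,0.035,0,0,0,-1]
    - [-0.015,0,0.035,0,0,0,-1]
    - [-0.015,0,0.035,0,0,0,-1]
    - [-0.015,0,0.035,0,0,0,-1]
    - [-0.015,0,0.035,0,0,0,-1]

```text
clock: 37.55
tcp_pos: [0.5663, 0.0459, 0.1682]
ee_rot: [-0.139, 2.927, 0.018]
force: [-27.9, -4.1, 48.2]
grip_width: 0.181
finger_force: 60.0
```

```bash
python3 st.py
python3 - <<'E'
import cv2,numpy as np
from rig import get_image
s=get_image('side')[:,:,::-1]
cv2.imwrite('pics/h.png',cv2.resize(np.clip(1.4*s[180:250,240:320],0,255).astype('uint8'),None,fx=8,fy=8,interpolation=cv2.INTER_CUBIC))
E
```

```text
G e,y,n [-2.0, -0.8, 31.2] F [4.5, -1.4, 55.6] M [-0.04, 3.32, 0.02] 0.1814464903027992 37.55
```

It stopped hard at 56 N with 0.6 mm of movement, so the collar is seated. I'll relax, open and back off.

drive_tool:
  increments:
    - [0.01,0,-0.025,0,0,0,-1]
    - [0.015,0,-0.035,0,0,0,-0.6]
    - [0.015,0,-0.035,0,0,0,-0.3]
    - [0.015,0,-0.035,0,0,0,0]
    - [0.015,0,-0.035,0,0,0,0]
    - [0.015,0,-0.2,0,0,0,0]
    - [0.015,0,-0.45,0,0,0,0]
    - [0.015,0,-0.7,0,0,0,0]

```text
clock: 38.6
tcp_pos: [0.5546, 0.0445, 0.2208]
ee_rot: [-0.138, 2.927, 0.018]
force: [0.1, -0.1, 0.8]
grip_width: 0.501
finger_force: 0.0
```

drive_tool:
  increments:
    - [0,0,-0.12,0,0,0,0]
    - [0,0,-0.25,0,0,0,0]
    - [0,0,-0.38,0,0,0,0]
    - [0,0,-0.5,0,0,0,0]
    - [0,0,-0.62,0,0,0,0]
    - [0,0,-0.75,0,0,0,0]
    - [0,0,-0.88,0,0,0,0]
    - [0,0,-1,0,0,0,0]

```text
clock: 39.6
tcp_pos: [0.538, 0.0428, 0.2985]
ee_rot: [-0.138, 2.927, 0.018]
force: [-0.1, 0.0, -0.8]
grip_width: 0.498
finger_force: 0.0
```

Run:
```python
from h import *
from rig import get_image
s=get_image('side')[:,:,::-1];cv2.imwrite('pics/side5.png',s)
cv2.imwrite('pics/i.png',cv2.resize(np.clip(1.4*s[170:270,190:330],0,255).astype('uint8'),None,fx=5,fy=5,interpolation=cv2.INTER_CUBIC))
print(pix('side',[hole,hole+n*.006,hole+n*.06]).round(1))
```

```text
[[262.8 228.3]
 [264.1 227.1]
 [276.4 215.5]]
```

View pics/i.png

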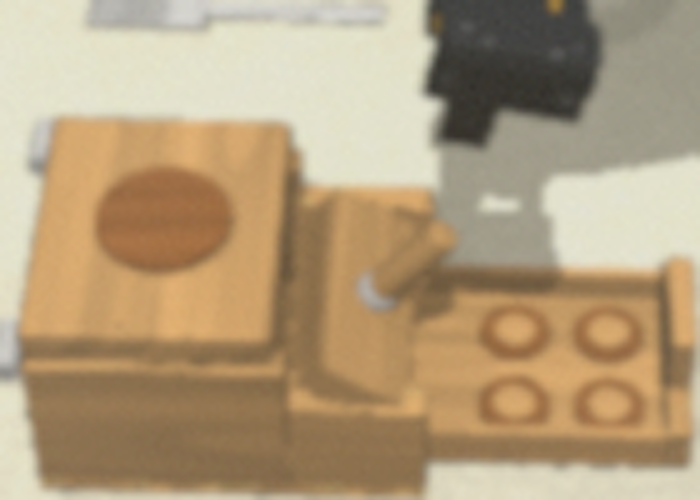

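The collar sits flush on the rail at crop (375,290), with the handle's end at (445,235), pixel (279, 217). The tray is out and the gripper is clear, so I'm handing in.

```bash
python3 -c "
from rig import job
print(job.finish_job())"
```

```text
the job is handed in; nothing more can be done
None
```

The tray is pulled out to its stop and the smallest pin is through the rail with its collar seated; I let go of it and handed the job in at about 40 s. I never saw the tongue itself; that it is locked rests on the pin reaching full depth.

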